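Fit a new cartridge in the kitchen water-filter unit with its valve shut

ROBOT

A 6-joint arm with a two-finger parallel gripper is mounted at the origin on the work surface. World frame = base frame: x ahead of the robot, y to its left, z up, the work surface at z = 0. Lengths are in m, angles in rad, forces in N, time in s.
With the tool pointing down it reaches from about 0.3 to 0.775 m from the base axis. Payload 14.6 kg.
Tool frame: the origin (TCP) lies midway between the tips of the shut fingers; the grasp point (between the pads) lies 19 mm behind it (tcp_to_grasp is the distance from the TCP to the grasp point, in m); z points along the fingers, y is the line along which they close (so a half turn about z gives the same grasp; the last joint's range is limited). The gripper opens to 94 mm and grips with 3 to 60 N. Pads are 16 mm wide; open, the fingers measure 119 mm over their backs; the gripper's body (75 mm by 177 mm) begins 78 mm behind the grasp point.
Start: joints at [1.096, 0.3, 1.521, -0, 1.321, -0.067], TCP at [0.218, 0.505, 0.205] pointing down, gripper open.
Joint ranges: [-3.03, 3.03], [-0.79, 2.21], [0.23, 2.52], [-1.04, 4.18], [0, 3.07], [-2.55, 2.55]. Speed limits (rad/s): [2.22, 2.22, 2.57, 3.14, 3.14, 3.14].

INTERFACE

Orientations are given as [roll, pitch, yaw] about the fixed x, y, z axes, in that order (R = Rz(yaw) Ry(pitch) Rx(roll)).
In Python, from station import * gives the robot as it stands.
- The arm moves only by the tool send_rows, never from a script. Its argument "motion" is a list of rows, each a list of 3 entries, a list of its own where there are three numbers: the shift along the tool's x, y, z in units of 0.03 m (1.0 is 0.03 m), then the turn, a rotation vector about the tool's x, y, z in units of 0.12 rad (1.0 is 0.12 rad), then the opening, from -1 (shut) to 1 (fully open). In form: [[[x, y, z], [rx, ry, rz], grip], ...]. A call has 1 to 12 rows; each row shifts and turns the commanded pose from where the row before left it, along the tool's axes as they then stand; what a row does not reach is not made up. A row lasts 1/10 s, in which the tool goes at most 50 mm and 8.59 degrees, less where a joint would pass 70% of its speed; a pose out of reach is approached as far as the arm can. A call with a number of a shift or a turn outside -1 to 1 is refused whole. A call with a gripper value outside its range is refused whole. The fingers move at their own pace and stop on an object; "squeeze" is the grip in N (left out, the last holds). Time passes only in rows, so rows that do not move let the fingers close. It gives the time, the measured TCP pose, the force, the opening and the grip force at its end, in the units of the state.
- get_obs(): the state, without advancing time (a new reading comes with each control period).
- camera(name): name is "scene" or "top" or "wrist"; returns a dict with "pixels" (400x640x3 uint8, red, green, blue), "depth" (400x640 float32, m along the optical axis (not along the pixel's ray), 0 where there is no reading), "fx", "fy", "cx", "cy" (pixels), "dist" ([k1, k2, p1, p2, k3] as OpenCV has them; the pictures are not rectified), "rvec" (rotation vector, rad) and "tvec" (3), from world to camera coordinates, as OpenCV has them. Camera axes: x right, y down, z forward; pixel columns grow to the right and rows downward; lengths in m; the calibration is good to about 2 mm. A picture is of the moment at which its call begins.
- hand_in(): hands the job in; it is judged then, once.
The state is a dict: "time_s": time; "qpos": joint angles; "joint_vel": joint speeds; "tau": joint torques, N m; "ee_pos": TCP position; "eef_rot": TCP orientation; "force": force on the tool from outside, world axes, zero at the start; "moment": the same for the moment, N m; "grip_width": finger opening in m; "grip_force": force on a finger pad.
Only numpy, scipy, OpenCV 4.12 (cv2) and the standard library are available. Lean on these libraries where they do the work, as an engineer would, in place of code of your own. Each camera call takes 0.05 s, during which the arm holds its last target. There are 200 camera calls.

TASK

Turn the red lever of the water-filter unit to off (grey mark). With it off, put the new blue-capped cartridge, foot down, into the empty blue-collared well until it is fully home and let go of it; then turn the lever all the way back to on (green mark). Leave the white cartridge in its well and do not push the other things on the worktop about.

Things in the scene. Friction and masses are not known exactly. Their poses are not given: they have to be found in the camera images.
- valve (a joint): angle of the red lever about its upright shaft, rad: 0 = off (lever points at the grey mark), 1.309 = on (points at the green mark); grows clockwise seen from above, with stops at both ends. An over-centre detent pulls it to the nearer end from the middle; it takes up to about 0.35 N m. It starts at on
- valve_axis (a point): point on the lever's shaft, fixed to the unit, at mid-height of the lever's bar (107 mm above the worktop). Axes are the unit's: the unit is a base 160 mm (x) by 400 mm (y) and 30 mm high with a white valve block (160 by 180 mm, top 70 mm above the worktop) at its +y end and the two wells at its -y end; a manifold 65 mm high runs along its +x edge
- valve_grip (a point): point on the middle line of the red lever's bar, 62 mm out from the shaft. The bar is 20 mm wide, 24 mm high (95 to 119 mm above the worktop, 25 mm clear above the valve block), and reaches 85 mm from the shaft; hub 44 mm diameter, top 120 mm above the worktop. Axes turn with the lever: -x points outward along the bar, z up
- well_blue: grey upright cup with a blue collar, the empty well; fixed on the unit. 80 mm diameter (collar 86 mm), bore 58 mm diameter, 85 mm deep. Origin: centre of its underside, 30 mm above the worktop; its rim is 95 mm and its inner floor 10 mm above the origin. z up
- well_white: the same well with a white collar, holding the white cartridge; stands 100 mm from the blue one along the unit, on either side. Same origin and axes
- well_blue_seat (a point): centre of the inner floor of the blue-collared well, 40 mm above the worktop
- new_cartridge: the new filter cartridge: off-white cylinder, 52 mm diameter, 150 mm tall, blue top 46 mm and blue band, chamfered foot; about 0.3 kg; stands upright on the worktop. Origin: centre of its foot, z up along it. Fully home, its foot is on the well's inner floor and 65 mm stand above the rim
- white_cartridge: the same cartridge with a white top, already home in the white-collared well. Origin: centre of its foot, z up along it
- mug: white mug, 80 mm diameter, 95 mm tall, on the worktop beyond and to the right of the new cartridge. Origin: centre of its underside. A bystander
- cleaner: green bottle with orange cap, 68 mm diameter, 190 mm tall, on the worktop to the right of the new cartridge. Origin: centre of its underside. A bystander
- tape: yellow roll of tape lying flat, 104 mm diameter, 36 mm high, beyond the unit. Origin: centre of its underside. A bystander
- driver: screwdriver with a red handle, 200 mm long, 26 mm thick, lying beyond the unit's valve block. Origin: its middle, underside; x along it. A bystander
- spanner: steel spanner, 180 mm long, 8 mm thick, lying to the left of the unit. Origin: its middle, underside; x along it. A bystander
Mind the look-alikes: they are no part of the job. What is shaped like the new_cartridge but brown is not meant.

How it is judged:
By the outcome, as a careful person would: the job done as asked, in the order asked, and still so for the second after the job is handed in, with the robot touching nothing.
It also fails if it takes over 67 s, if anything falls off the work surface, if the arm or the gripper's body presses on something with over 40 N, if the wrist force passes 120 N, or if a joint passes its speed limit or range.

## Working session

There is one attempt and no reset: what is moved stays moved. The work goes in short steps, Python scripts to look and compute and a tool call to move; the robot and the scene stay as the last step left them, time stands still between calls to the robot, and variables do not carry over. Pictures are saved under pics/ and viewed, at most 10 in all, crops included, and the job is handed in when it is done.

Besides the shell and the picture viewer there is one more tool, called after "Emit:" in YAML: its name, and indented under it one key for each argument. send_rows: Moves the arm, as the interface text tells. Its arguments: {"type":"object","properties":{"motion":{"type":"array"},"squeeze":{"type":"number"}},"required":["motion"]}

```bash
mkdir -p pics; python3 - <<'E'
from station import *
import cv2,numpy as np,pickle
o=get_obs();print({k:np.round(v,3).tolist() for k,v in o.items()})
d={n:camera(n) for n in("scene","top","wrist")}
pickle.dump(d,open('c0.pkl','wb'))
for n in d: print(n,d[n]['fx'],d[n]['dist'],d[n]['rvec'],d[n]['tvec']); cv2.imwrite(f'pics/{n}0.png',d[n]['pixels'][...,::-1])
E
```

```text
{'time_s': 0.0, 'qpos': [1.096, 0.3, 1.522, -0.0, 1.321, -0.067], 'joint_vel': [0.001, 0.001, -0.0, 0.0, 0.0, -0.0], 'tau': [-0.003, -53.181, -35.273, 0.071, 0.024, -0.0], 'ee_pos': [0.218, 0.505, 0.205], 'eef_rot': [-3.14, -0.0, 2.734], 'force': [0.616, -0.347, -0.04], 'moment': [-0.036, -0.023, -0.045], 'grip_force': 0.0, 'grip_width': 0.094}
scene 469.2862015790338 [-0.0094844  0.         0.         0.         0.       ] [ 2.14115236  1.54973419 -0.44772948] [-0.20120258 -0.38277701  1.66006254]
top 445.8943436304346 [-0.06601455  0.          0.          0.          0.        ] [ 2.16950548 -2.20385465  0.07339488] [0.04061039 0.55512488 1.42623968]
wrist 323.5342600046151 [-0.02785401  0.          0.          0.          0.        ] [-2.415701   -1.58629774 -0.22979519] [-0.54876326 -0.02846651  0.3937292 ]
```

View pics/scene0.png

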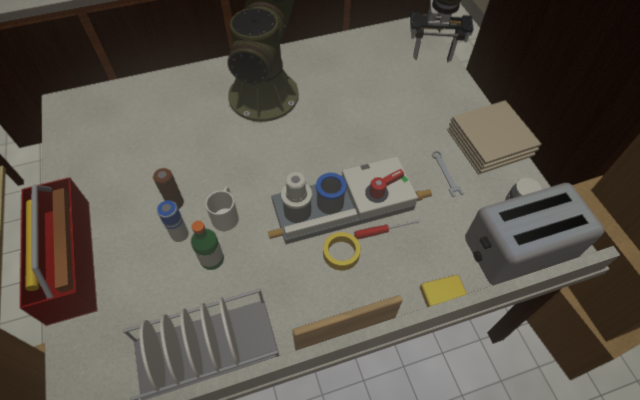

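View pics/top0.png

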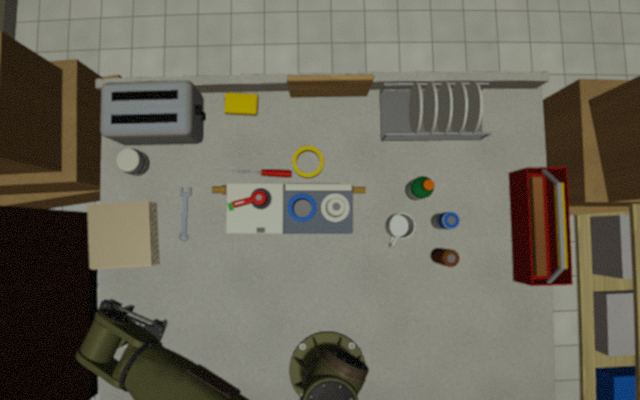

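The scene view shows the blue-capped cartridge at (170,215), the brown look-alike behind it at (167,185), the blue well at (331,190) and the lever at (385,183). In the top view the lever hub is at (260,197) with the lever pointing left to the green mark at (231,206). The grey mark is at (261,230), the blue well at (302,207), the white one at (335,207), the new cartridge at (449,220), the mug at (400,225) and the cleaner at (422,187).

```bash
cat > h.py <<'E'
import numpy as np,cv2,pickle
def pose(c):
    R=cv2.Rodrigues(np.array(c['rvec'],float))[0]; return R,np.array(c['tvec'],float).ravel()
def rays(c,uv):
    K=np.array([[c['fx'],0,c['cx']],[0,c['fy'],c['cy']],[0,0,1]],float)
    n=cv2.undistortPoints(np.array(uv,float).reshape(-1,1,2),K,np.array(c['dist'],float)).reshape(-1,2)
    R,t=pose(c); return -R.T@t, np.c_[n,np.ones(len(n))]@R, n
def plane(c,uv,z):
    o,d,_=rays(c,uv); return o+d*((z-o[2])/d[:,2])[:,None]
def cloud(c,mask):
    v,u=np.nonzero(mask&(c['depth']>0)); o,d,_=rays(c,np.c_[u,v]); return o+d*c['depth'][v,u][:,None], np.c_[u,v]
def tri(c1,p1,c2,p2):
    o1,d1,_=rays(c1,[p1]);o2,d2,_=rays(c2,[p2]);A=np.c_[d1[0],-d2[0]]
    s=np.linalg.lstsq(A,o2-o1,rcond=None)[0]; a=o1+s[0]*d1[0];b=o2+s[1]*d2[0]; return (a+b)/2,np.linalg.norm(a-b)
def hsv(c): return cv2.cvtColor(c['pixels'],cv2.COLOR_RGB2HSV)
def blobs(c,lo,hi,minA=25):
    m=cv2.inRange(hsv(c),np.array(lo),np.array(hi)); n,l,s,ce=cv2.connectedComponentsWithStats(m)
    return [(l==i,s[i],ce[i]) for i in range(1,n) if s[i,4]>=minA]
def circ(P):
    A=np.c_[2*P[:,:2],np.ones(len(P))];x=np.linalg.lstsq(A,(P[:,:2]**2).sum(1),rcond=None)[0]
    return x[:2],np.sqrt(x[2]+x[:2]@x[:2])
E
python3 - <<'E'
from h import *
np.set_printoptions(precision=4,suppress=True)
d=pickle.load(open('c0.pkl','rb'))
C={'blue':((105,120,40),(125,255,255)),'red':((0,150,90),(6,255,255)),'green':((45,120,40),(80,255,255))}
for n in('scene','top'):
  for k,(lo,hi) in C.items():
    for m,s,ce in blobs(d[n],lo,hi,12):
      P,uv=cloud(d[n],m)
      if len(P)<5 or abs(P[:,1]).max()>.6 or abs(P[:,0]).max()>.9: continue
      print(n,k,s,ce.round(1),'med',np.median(P,0),'zpct',np.percentile(P[:,2],[5,50,95]))
t=d['top']
# wells rims: height slice of depth cloud
for n in('scene','top'):
  P,uv=cloud(d[n],np.ones((400,640),bool))
  s=P[(P[:,2]>.118)&(P[:,2]<.130)&(abs(P[:,0]-.5)<.2)&(abs(P[:,1]-.05)<.2)];print(n,'rim z',len(s),s.min(0),s.max(0))
E
```

```text
scene blue [316 174  30  24 291] [330.9 185.8] med [0.5253 0.0701 0.1255] zpct [0.1217 0.1255 0.1293]
scene blue [158 201  17  14 119] [166.2 207.6] med [ 0.4734 -0.3682  0.1514] zpct [0.1485 0.1514 0.1552]
scene red [372 172  31  17 133] [383.3 181.3] med [0.5497 0.2149 0.1201] zpct [0.1172 0.1201 0.1243]
scene red [356 226  32  11 172] [370.9 230.8] med [0.6415 0.1529 0.0247] zpct [0.0197 0.0247 0.0291]
top blue [288 193  28  29 353] [301.2 206.7] med [0.5237 0.0713 0.1246] zpct [0.0995 0.1246 0.1294]
top blue [444 213  15  15 126] [450.6 219.8] med [ 0.4762 -0.3693  0.1516] zpct [0.147  0.1516 0.1555]
top blue [438 214   6  14  36] [440.3 221.2] med [ 0.4702 -0.3486  0.1168] zpct [0.0996 0.1168 0.132 ]
top red [262 170  29   7 166] [276.4 172.7] med [0.6374 0.1505 0.0239] zpct [0.0182 0.0239 0.0291]
top red [233 191  34  16 181] [253.6 199.2] med [0.5442 0.2101 0.1188] zpct [0.1135 0.1188 0.1235]
top green [412 177  20  21 229] [419.4 187.9] med [ 0.5686 -0.2838  0.1317] zpct [0.1159 0.1317 0.1489]
top green [229 203   4   7  19] [230.4 206.5] med [0.5264 0.2939 0.0711] zpct [0.0678 0.0711 0.0769]
scene rim z 907 [ 0.4755 -0.0708  0.118 ] [0.5745 0.2495 0.13  ]
top rim z 817 [ 0.4768 -0.0701  0.118 ] [0.5711 0.2491 0.1299]
```

```bash
python3 - <<'E'
from h import *
np.set_printoptions(precision=4,suppress=True)
d=pickle.load(open('c0.pkl','rb'))
for n in('scene','top'):
  c=d[n]
  for nm,z,cen in(('well',.125,(.524,.071)),('cart',.150,(.475,-.369))):
    for m,s,ce in blobs(c,(105,100,40),(125,255,255),80):
      P,_=cloud(c,m)
      if np.hypot(*(np.median(P,0)[:2]-cen))>.03: continue
      P=P[abs(P[:,2]-z)<.012]
      _,uv=cloud(c,m); Q,_=cloud(c,m); uv=uv[abs(Q[:,2]-z)<.012]
      h=cv2.convexHull(uv.astype(np.int32)).reshape(-1,2); W=plane(c,h,z)
      (x,y),r=cv2.minEnclosingCircle(W[:,:2].astype(np.float32)*1000)
      print(n,nm,len(P),'zmed',np.median(P[:,2]),'hull',x,y,r,circ(W),'ext',(W.min(0)+W.max(0))[:2]/2)
  for m,s,ce in blobs(c,(0,120,60),(8,255,255),40):
      P,uv=cloud(c,m)
      if np.hypot(*(np.median(P,0)[:2]-(.546,.213)))>.04: continue
      W=plane(c,uv,.119)[:,:2]; r=cv2.minAreaRect((W*1000).astype(np.float32)); print(n,'lever',r)
      print('far along bar', W[W[:,1].argmax()], W[W[:,1].argmin()],W[W[:,0].argmax()])
      q=W[W[:,1]>np.percentile(W[:,1],99)-.035]; vx,vy,x0,y0=cv2.fitLine(q.astype(np.float32),cv2.DIST_L2,0,.01,.01).ravel(); print('bar',x0,y0,np.degrees(np.arctan2(vy,vx)))
# heights of cap by two-view tri of blob centroids
f=lambda n,cen:[b[2] for b in blobs(d[n],(105,120,40),(125,255,255),80) if np.hypot(*(np.median(cloud(d[n],b[0])[0],0)[:2]-cen))<.03][0]
for cen in((.524,.071),(.475,-.369)): print('tri',tri(d['scene'],f('scene',cen),d['top'],f('top',cen)))
# base axis direction: manifold/base edges ; white block top
c=d['top'];P,uv=cloud(c,np.ones((400,640),bool))
s=P[(abs(P[:,2]-.07)<.006)&(abs(P[:,0]-.53)<.13)&(P[:,1]>.1)&(P[:,1]<.36)];print('block',cv2.minAreaRect((s[:,:2]*1000).astype(np.float32)))
for nm,cen,r in(('brown',(.38,-.35),.06),('mug',(.47,-.22),.06),('cleaner',(.57,-.29),.06),('wcart',(.52,-.03),.05)):
  s=P[(np.hypot(P[:,0]-cen[0],P[:,1]-cen[1])<r)&(P[:,2]>.06)]; t=s[s[:,2]>np.percentile(s[:,2],97)-.02]; print(nm,t.min(0),t.max(0),s.min(0),s.max(0))
for (x0,y0) in((225,180),):
  cv2.imwrite('pics/crop.png',cv2.resize(d['top']['pixels'][175:245,215:360,::-1],None,fx=5,fy=5,interpolation=cv2.INTER_CUBIC))
E
```

```text
scene well 342 zmed 0.12514644471579772 hull 521.3680419921875 71.78762817382812 42.71493148803711 (array([0.5214, 0.0717]), np.float64(0.04211357604611519)) ext [0.5213 0.0712]
scene cart 147 zmed 0.15140591684012827 hull 470.15386962890625 -368.9301452636719 23.550411224365234 (array([ 0.4704, -0.369 ]), np.float64(0.02283353282966906)) ext [ 0.4699 -0.369 ]
scene lever ((542.2256469726562, 229.392578125), (39.67110824584961, 104.30699920654297), 21.7747859954834)
far along bar [0.5339 0.2819] [0.5517 0.1799] [0.5751 0.1974]
bar 0.5419527 0.26429528 -70.96119
top well 342 zmed 0.12497621025550376 hull 519.9788208007812 70.6029281616211 42.6224479675293 (array([0.5199, 0.0708]), np.float64(0.042314835249327186)) ext [0.5205 0.071 ]
top cart 144 zmed 0.15149409343881293 hull 475.3742980957031 -369.68768310546875 24.3914794921875 (array([ 0.4747, -0.37  ]), np.float64(0.023303450754661906)) ext [ 0.4738 -0.3719]
top lever ((549.2581787109375, 226.94776916503906), (40.40627670288086, 101.24654388427734), 3.511749744415283)
far along bar [0.5299 0.2765] [0.5526 0.1764] [0.5711 0.2005]
bar 0.5363623 0.25968242 -74.812065
tri (array([0.5217, 0.0711, 0.1228]), np.float64(0.001438065863392501))
tri (array([ 0.4745, -0.3683,  0.1554]), np.float64(0.001655688994790851))
block ((522.424560546875, 204.82553100585938), (207.63856506347656, 157.11834716796875), 89.1296157836914)
brown [ 0.3384 -0.3905  0.1371] [ 0.3858 -0.3414  0.1587] [ 0.3384 -0.3905  0.0605] [ 0.3876 -0.3413  0.1587]
mug [ 0.4129 -0.2747  0.0799] [ 0.4986 -0.196   0.103 ] [ 0.4129 -0.2747  0.0604] [ 0.4986 -0.196   0.103 ]
cleaner [ 0.5632 -0.3149  0.177 ] [ 0.5925 -0.2836  0.197 ] [ 0.5428 -0.3283  0.0603] [ 0.6094 -0.2639  0.197 ]
wcart [ 0.493  -0.0541  0.1787] [ 0.5419 -0.005   0.1973] [ 0.4768 -0.0701  0.0636] [0.5609 0.0113 0.1973]
```

View pics/crop.png

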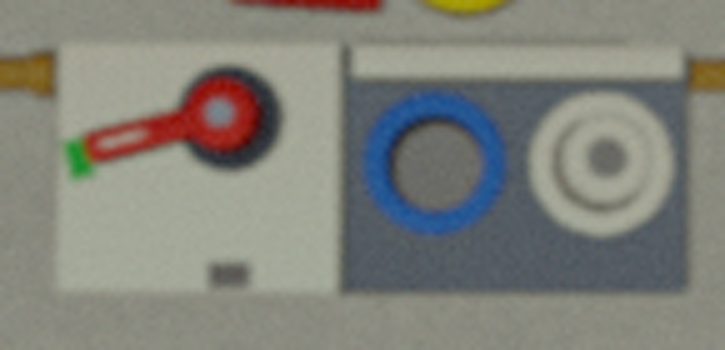

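The crop shows the hub centre at about (222,112), which is top pixel (259.4,197.4). The lever points at the green mark (78,158), the grey mark is at (229,275), and the blue well is at (436,162), empty.

```bash
cat >> h.py <<'E'
from scipy.spatial.transform import Rotation as Ro
def go(x,y,z,yaw):
    "remaining shift in present tool axes and turn, in move units (tool down, yaw deg)"
    from station import get_obs
    o=get_obs(); R=Ro.from_euler('xyz',o['eef_rot']); T=Ro.from_euler('xyz',[np.pi,0,np.radians(yaw)])
    s=R.inv().apply(np.array([x,y,z])-o['ee_pos'])/.03; s2=T.inv().apply(np.array([x,y,z])-o['ee_pos'])/.03
    print('t',o['time_s'],'pos',np.round(o['ee_pos'],4),'eul',np.round(np.degrees(o['eef_rot']),2),'w',round(o['grip_width'],4),'F',np.round(o['force'],1))
    print('shift now',s.round(2),'shift after turn',s2.round(2),'turn',((R.inv()*T).as_rotvec()/.12).round(2))
E
python3 - <<'E'
from h import *
d=pickle.load(open('c0.pkl','rb'))
print(plane(d['top'],[(259.4,197.4),(258.9,197.6)],.12),plane(d['top'],[(260.8,230)],.07))
go(.5355,.26,.2,105)
E
```

```text
[[0.55159993 0.19627713 0.12      ]
 [0.55101901 0.19779295 0.12      ]] [[0.45324869 0.19885304 0.07      ]]
t 0.15 pos [0.2181 0.5047 0.2051] eul [-179.95   -0.    156.63] w 0.0939 F [-0.6 -0.2  0.3]
shift now [-12.95  -3.29   0.17] shift after turn [-10.62   8.11   0.17] turn [-0.01  0.    7.51]
```

Emit:
send_rows:
  motion:
    - [[-1, -0.25, 0], [0, 0, 0], 0]
    - [[-1, -0.25, 0], [0, 0, 0], 0]
    - [[-1, -0.25, 0], [0, 0, 0], 0]
    - [[-1, -0.25, 0], [0, 0, 0], 0]
    - [[-1, -0.25, 0], [0, 0, 0], 0]
    - [[-1, -0.25, 0], [0, 0, 0], 0]
    - [[-1, -0.25, 0], [0, 0, 0], 0]
    - [[-1, -0.25, 0], [0, 0, 0], 0]
    - [[-1, -0.25, 0], [0, 0, 0], 0]
    - [[-1, -0.25, 0], [0, 0, 0], 0]
    - [[-1, -0.25, 0], [0, 0, 0], 0]
    - [[-1, -0.25, 0], [0, 0, 0], 0]

```text
time_s: 1.35
ee_pos: [0.5137, 0.2786, 0.2052]
eef_rot: [-3.141, -0.0, 2.734]
force: [0.3, -0.3, -0.1]
grip_width: 0.0471
grip_force: 0.0
```

Emit:
send_rows:
  motion:
    - [[-1, -0.25, 0], [0, 0, 0], 0]
    - [[0, 0, 0], [0, 0, 1], 0]
    - [[0, 0, 0], [0, 0, 1], 0]
    - [[0, 0, 0], [0, 0, 1], 0]
    - [[0, 0, 0], [0, 0, 1], 0]
    - [[0, 0, 0], [0, 0, 1], 0]
    - [[0, 0, 0], [0, 0, 1], 0]
    - [[0, 0, 0], [0, 0, 1], 0]
    - [[0, 0, 0], [0, 0, 0.5], 0]
    - [[0, 0, 0], [0, 0, 0], 0]
    - [[0, 0, 0], [0, 0, 0], 0]

```text
time_s: 2.45
ee_pos: [0.5374, 0.2607, 0.2052]
eef_rot: [-3.141, 0.0, 1.836]
force: [-1.0, 0.6, 0.3]
grip_width: 0.0468
grip_force: 0.0
```

```bash
python3 - <<'E'
from h import *
from station import *
c=camera('wrist');pickle.dump(c,open('w1.pkl','wb'));cv2.imwrite('pics/w1.png',c['pixels'][...,::-1])
go(.5355,.26,.09,105)
for m,s,ce in blobs(c,(0,120,50),(8,255,255),200):
  print(s,ce); P,uv=cloud(c,m); print('z',np.percentile(P[:,2],[5,50,95]))
  W=plane(c,uv,.119)[:,:2]; print('rect',cv2.minAreaRect((W*1000).astype(np.float32)),W.min(0),W.max(0))
  for a in(.225,.235,.245,.255,.265,.275):
    q=W[abs(W[:,1]-a)<.002]; print(a,q[:,0].min(),q[:,0].max()) if len(q) else 0
E
```

```text
t 2.5 pos [0.5374 0.2607 0.2053] eul [-179.99    0.    105.18] w 0.0469 F [-0.7  1.   0.3]
shift now [-0.01 -0.07  3.84] shift after turn [-0.01 -0.07  3.84] turn [-0.    0.    0.03]
[ 294  174   47  114 2669] [317.23679281 237.36942675]
z [0.1180414  0.11984212 0.12125837]
rect ((546.92333984375, 232.39599609375), (42.19633865356445, 107.26780700683594), 5.425585746765137) [0.52125033 0.17909676] [0.57085541 0.28474493]
0.225 0.5332912782160009 0.5543081872339929
0.235 0.5315202592026743 0.5516978514812805
0.245 0.5291759184084169 0.5488858213960278
0.255 0.527254005149479 0.5461335209360134
0.265 0.5245495910271234 0.5440275018955877
0.275 0.5221215488515348 0.5413841505951438
[353 279  16  30 320] [360.7125 295.875 ]
z [0.0143937  0.02351224 0.02651013]
rect ((597.4533081054688, 183.11830139160156), (14.295892715454102, 31.791671752929688), 17.741775512695312) [0.59131811 0.16803626] [0.60846375 0.19865436]
```

Wrist measurement (not viewed): bar top at z ≈ 0.119, hub ≈ (0.5495, 0.201), bar direction about 14° off +y. Descending and gripping.

Emit:
send_rows:
  motion:
    - [[0, -0.1, 0.9], [0, 0, 0], 0]
    - [[0, 0, 1], [0, 0, 0], 0]
    - [[0, 0, 1], [0, 0, 0], 0]
    - [[0, 0, 0.9], [0, 0, 0], 0]
    - [[0, 0, 0], [0, 0, 0], 0]
    - [[0, 0, 0], [0, 0, 0], -1]
    - [[0, 0, 0], [0, 0, 0], -1]
    - [[0, 0, 0], [0, 0, 0], -1]
    - [[0, 0, 0], [0, 0, 0], -1]
  squeeze: 15

```text
time_s: 3.4
ee_pos: [0.5354, 0.2604, 0.0928]
eef_rot: [3.139, -0.001, 1.834]
force: [3.7, 2.4, 1.3]
grip_width: 0.0198
grip_force: 15.0
```

```bash
python3 - <<'E'
from h import *
go(.5345,.261,.09,104.5)
E
```

```text
t 3.4 pos [0.5354 0.2604 0.0928] eul [ 1.7983e+02 -3.0000e-02  1.0508e+02] w 0.0198 F [3.7 2.4 1.3]
shift now [ 0.03 -0.02  0.09] shift after turn [ 0.03 -0.02  0.09] turn [ 0.02 -0.01  0.08]
```

Emit:
send_rows:
  motion:
    - [[-0.01, -0.12, 0], [0, 0, -0.5], -1]
    - [[-0.015, -0.245, 0], [0, 0, -1], -1]
    - [[-0.015, -0.245, 0], [0, 0, -1], -1]
    - [[-0.015, -0.245, 0], [0, 0, -1], -1]
    - [[-0.015, -0.245, 0], [0, 0, -1], -1]
    - [[-0.015, -0.245, 0], [0, 0, -1], -1]
    - [[-0.015, -0.245, 0], [0, 0, -1], -1]
    - [[-0.015, -0.245, 0], [0, 0, -1], -1]
    - [[-0.015, -0.245, 0], [0, 0, -1], -1]
    - [[-0.015, -0.245, 0], [0, 0, -1], -1]
    - [[0, 0, 0], [0, 0, 0], -1]

```text
time_s: 4.5
ee_pos: [0.4902, 0.2102, 0.0927]
eef_rot: [3.141, 0.001, 2.978]
force: [-4.3, -0.0, 7.3]
grip_width: 0.0196
grip_force: 15.0
```

```bash
python3 - <<'E'
from h import *
go(.488,.201,.09,180)
E
```

```text
t 4.5 pos [0.4902 0.2102 0.0927] eul [1.7997e+02 5.0000e-02 1.7063e+02] w 0.0196 F [-4.3 -0.   7.3]
shift now [ 0.02 -0.32  0.09] shift after turn [ 0.07 -0.31  0.09] turn [ 0.    0.01 -1.36]
```

Emit:
send_rows:
  motion:
    - [[-0.015, -0.245, 0], [0, 0, -1], -1]
    - [[-0.01, -0.12, 0], [0, 0, -0.5], -1]
    - [[0, -0.05, 0], [0, 0, -0.1], -1]
    - [[0, 0, 0], [0, 0, 0], -1]
    - [[0, 0, 0], [0, 0, 0], -1]

```text
time_s: 5.0
ee_pos: [0.4899, 0.2013, 0.0927]
eef_rot: [3.136, 0.003, -3.117]
force: [-0.5, 23.1, 1.4]
grip_width: 0.0205
grip_force: 14.9
```

```bash
python3 - <<'E'
from h import *
from station import *
go(.488,.201,.09,180); print(get_obs()['moment'])
E
```

```text
t 5.0 pos [0.4899 0.2013 0.0927] eul [ 1.7968e+02  1.5000e-01 -1.7860e+02] w 0.0205 F [-0.5 23.1  1.4]
shift now [ 0.06 -0.01  0.09] shift after turn [ 0.06 -0.01  0.09] turn [0.05 0.02 0.2 ]
[ 4.22008172  0.19910552 -0.13594878]
```

Emit:
send_rows:
  motion:
    - [[0, 0, 0], [0, 0, 0], 0]
    - [[0, 0, 0], [0, 0, 0], 0]
    - [[0, 0, 0], [0, 0, 0], 0]
    - [[0, 0, -0.5], [0, 0, 0], 0]
    - [[0, 0, -1], [0, 0, 0], 0]
    - [[0, 0, -1], [0, 0, 0], 0]
    - [[0, 0, -1], [0, 0, 0], 0]
    - [[0, 0, -1], [0, 0, 0], 0.7]
    - [[0, 0, -1], [0, 0, 0], 0.7]
    - [[0, 0, -0.5], [0, 0, 0], 0.7]

```text
time_s: 6.0
ee_pos: [0.49, 0.1981, 0.2742]
eef_rot: [3.141, 0.003, -3.118]
force: [-0.3, 0.2, -0.4]
grip_width: 0.0678
grip_force: 0.0
```

```bash
python3 - <<'E'
from h import *
from station import *
c=camera('wrist');pickle.dump(c,open('w2.pkl','wb'))
t=camera('top');pickle.dump(t,open('t2.pkl','wb'))
for c in (c,t):
 for m,s,ce in blobs(c,(0,120,50),(8,255,255),100):
  P,uv=cloud(c,m); W=plane(c,uv,.119)[:,:2]; print(s,np.median(P[:,2]),'rect',cv2.minAreaRect((W*1000).astype(np.float32)),W.min(0),W.max(0))
  if abs(np.median(P[:,2])-.119)<.01:
   for a in(.475,.49,.505,.52):
    q=W[abs(W[:,0]-a)<.003]; print(a,q[:,1].min(),q[:,1].max()) if len(q) else 0
go(.474,-.3695,.27,90)
E
```

```text
[ 301  159   39   95 1892] 0.11968463277022462 rect ((517.7495727539062, 195.87266540527344), (107.64630889892578, 42.73186492919922), 7.592007160186768) [0.46327903 0.17887363] [0.57155754 0.22150775]
0.475 0.1921526622333055 0.2100974190111693
0.49 0.19233035587799646 0.21049427811381854
0.505 0.19155361033487567 0.21000527135415464
0.52 0.19069765745423634 0.2149121526492785
[262 251  60  20 853] 0.024180530627652852 rect ((582.6624145507812, 168.64013671875), (68.3464126586914, 19.70771598815918), 85.68606567382812) [0.57047005 0.13401625] [0.59340058 0.20230635]
[ 510  166   62  119 2151] 0.0774052665567555 rect ((454.22088623046875, -660.3817749023438), (187.041259765625, 361.792236328125), 89.58137512207031) [ 0.27293198 -0.7549696 ] [ 0.63491092 -0.56758127]
[261 170  30   7 183] 0.02388296039646587 rect ((624.990966796875, 147.07330322265625), (88.03569030761719, 18.295185089111328), 89.05257415771484) [0.61517735 0.10302001] [0.63481535 0.19102554]
t 6.1 pos [0.4901 0.1982 0.2735] eul [ 179.95    0.2  -178.63] w 0.0751 F [ 0.1  0.7 -0.4]
shift now [  0.99 -18.9    0.1 ] shift after turn [-18.92  -0.54   0.12] turn [ 0.03  0.02 13.29]
```

The wrist measurement confirms that the lever is off: it points along −x at y ≈ 0.201, level with the hub. Moving to the cartridge.

Emit:
send_rows:
  motion:
    - [[0.05, -1, 0], [0, 0, 0], 0.7]
    - [[0.05, -1, 0], [0, 0, 0], 0.7]
    - [[0.05, -1, 0], [0, 0, 0], 0.7]
    - [[0.05, -1, 0], [0, 0, 0], 0.7]
    - [[0.05, -1, 0], [0, 0, 0], 0.7]
    - [[0.05, -1, 0], [0, 0, 0], 0.7]
    - [[0.05, -1, 0], [0, 0, 0], 0.7]
    - [[0.05, -1, 0], [0, 0, 0], 0.7]
    - [[0.05, -1, 0], [0, 0, 0], 0.7]
    - [[0.05, -1, 0], [0, 0, 0], 0.7]
    - [[0.05, -1, 0], [0, 0, 0], 0.7]
    - [[0.05, -1, 0], [0, 0, 0], 0.7]

```text
time_s: 7.3
ee_pos: [0.4797, -0.1633, 0.2701]
eef_rot: [3.141, -0.002, -3.118]
force: [0.5, 0.5, -0.6]
grip_width: 0.0804
grip_force: 0.0
```

Emit:
send_rows:
  motion:
    - [[0.05, -1, 0], [0, 0, 0], 0.7]
    - [[0.05, -1, 0], [0, 0, 0], 0.7]
    - [[0.05, -1, 0], [0, 0, 0], 0.7]
    - [[0.05, -1, 0], [0, 0, 0], 0.7]
    - [[0.05, -1, 0], [0, 0, 0], 0.7]
    - [[0.05, -1, 0], [0, 0, 0], 0.7]
    - [[0, -0.9, 0], [0, 0, 0], 0.7]
    - [[0, 0, 0], [0, 0, 1], 0.7]
    - [[0, 0, 0], [0, 0, 1], 0.7]
    - [[0, 0, 0], [0, 0, 1], 0.7]
    - [[0, 0, 0], [0, 0, 1], 0.7]
    - [[0, 0, 0], [0, 0, 1], 0.7]

```text
time_s: 8.5
ee_pos: [0.4759, -0.3692, 0.2698]
eef_rot: [3.141, -0.002, 2.561]
force: [-0.4, -0.4, 1.1]
grip_width: 0.0799
grip_force: 0.0
```

Emit:
send_rows:
  motion:
    - [[0, 0, 0], [0, 0, 1], 0.7]
    - [[0, 0, 0], [0, 0, 1], 0.7]
    - [[0, 0, 0], [0, 0, 1], 0.7]
    - [[0, 0, 0], [0, 0, 1], 0.7]
    - [[0, 0, 0], [0, 0, 1], 0.7]
    - [[0, 0, 0], [0, 0, 1], 0.7]
    - [[0, 0, 0], [0, 0, 1], 0.7]
    - [[0, 0, 0], [0, 0, 1], 0.7]
    - [[0, 0, 0], [0, 0, 0.3], 0.7]
    - [[0, 0, 0], [0, 0, 0], 0.7]
    - [[0, 0, 0], [0, 0, 0], 0.7]

```text
time_s: 9.6
ee_pos: [0.476, -0.3692, 0.2705]
eef_rot: [-3.141, -0.001, 1.571]
force: [-0.1, -0.2, 1.2]
grip_width: 0.0799
grip_force: 0.0
```

```bash
python3 - <<'E'
from h import *
from station import *
c=camera('wrist');pickle.dump(c,open('w3.pkl','wb'));cv2.imwrite('pics/w3.png',c['pixels'][...,::-1])
for m,s,ce in blobs(c,(100,90,40),(128,255,255),100):
  P,uv=cloud(c,m); z=np.percentile(P[:,2],[5,50,95]); k=P[:,2]>.143
  W=plane(c,uv[k],.15)[:,:2]; (x,y),r=cv2.minEnclosingCircle((W*1000).astype(np.float32)); print(s,ce,z,x,y,r,(W.min(0)+W.max(0))/2)
go(.474,-.3695,.111,90)
E
```

```text
[293 156  46  22 340] [315.82352941 164.04705882] [0.09245662 0.1257089  0.14635988] 471.194580078125 -354.38763427734375 21.398849487304688 [ 0.47119457 -0.34908623]
[ 291  169   50   48 1407] [315.38237385 192.3169865 ] [0.15042176 0.15159637 0.15271524] 471.0697937011719 -370.68084716796875 24.019365310668945 [ 0.47110314 -0.37069159]
t 9.65 pos [ 0.4761 -0.3692  0.2707] eul [-1.7996e+02 -3.0000e-02  9.0010e+01] w 0.0796 F [0.3 0.4 0.1]
shift now [-0.01 -0.07  5.32] shift after turn [-0.01 -0.07  5.32] turn [-0.01 -0.    0.  ]
```

View pics/w3.png

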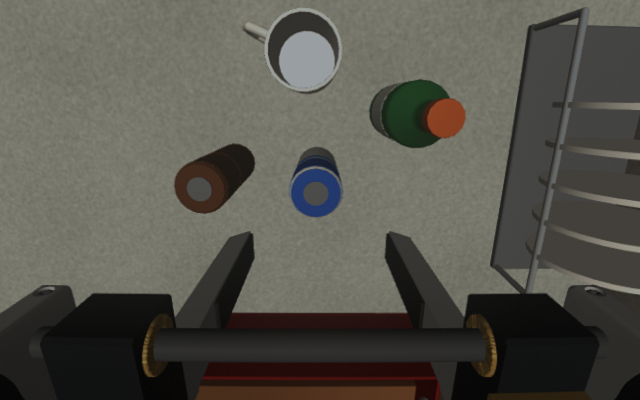

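The wrist picture shows the blue cap at (316,193), the brown one at (200,188) and the bottle at (415,115), with both finger sides clear. The cap centre is (0.471, −0.3705) and its top is at z = 0.151. Descending with a small correction.

Emit:
send_rows:
  motion:
    - [[-0.04, -0.15, 0.8], [0, 0, 0], 0.7]
    - [[0, 0, 1], [0, 0, 0], 0.7]
    - [[0, 0, 1], [0, 0, 0], 0.7]
    - [[0, 0, 1], [0, 0, 0], 0.7]
    - [[0, 0, 1], [0, 0, 0], 0.7]
    - [[0, 0, 0.5], [0, 0, 0], 0.7]
    - [[0, 0, 0], [0, 0, 0], 0.7]
    - [[0, 0, 0], [0, 0, 0], -1]
    - [[0, 0, 0], [0, 0, 0], -1]
    - [[0, 0, 0], [0, 0, 0], -1]
    - [[0, 0, 0], [0, 0, 0], -1]
    - [[0, 0, 0], [0, 0, 0], -1]
  squeeze: 25

```text
time_s: 10.85
ee_pos: [0.4721, -0.3707, 0.1133]
eef_rot: [3.141, 0.001, 1.57]
force: [-0.2, -0.1, 5.8]
grip_width: 0.0516
grip_force: 25.0
```

```bash
python3 - <<'E'
from h import *
go(.471,-.3705,.32,90)
E
```

```text
t 10.85 pos [ 0.4721 -0.3707  0.1133] eul [1.7994e+02 6.0000e-02 8.9950e+01] w 0.0516 F [-0.2 -0.1  5.8]
shift now [-0.   -0.03 -6.89] shift after turn [ 0.01 -0.04 -6.89] turn [ 0.01  0.01 -0.01]
```

Emit:
send_rows:
  motion:
    - [[0, 0, -0.5], [0, 0, 0], -1]
    - [[0, 0, -1], [0, 0, 0], -1]
    - [[0, 0, -1], [0, 0, 0], -1]
    - [[0, 0, -1], [0, 0, 0], -1]
    - [[0, 0, -1], [0, 0, 0], -1]
    - [[0, 0, -1], [0, 0, 0], -1]
    - [[0, 0, -1], [0, 0, 0], -1]
    - [[0, 0, -0.5], [0, 0, 0], -1]

```text
time_s: 11.65
ee_pos: [0.4717, -0.3704, 0.3261]
eef_rot: [3.139, 0.002, 1.57]
force: [0.3, -1.2, -2.1]
grip_width: 0.0519
grip_force: 25.0
```

Emit:
send_rows:
  motion:
    - [[0.5, 0, 0], [0, 0, 0], -1]
    - [[0.9, 0.1, 0], [0, 0, 0], -1]
    - [[0.9, 0.1, 0], [0, 0, 0], -1]
    - [[0.9, 0.1, 0], [0, 0, 0], -1]
    - [[0.9, 0.1, 0], [0, 0, 0], -1]
    - [[0.9, 0.1, 0], [0, 0, 0], -1]
    - [[0.9, 0.1, 0], [0, 0, 0], -1]
    - [[0.9, 0.1, 0], [0, 0, 0], -1]
    - [[0.9, 0.1, 0], [0, 0, 0], -1]
    - [[0.9, 0.1, 0], [0, 0, 0], -1]
    - [[0.9, 0.1, 0], [0, 0, 0], -1]
    - [[0.9, 0.1, 0], [0, 0, 0], -1]

```text
time_s: 12.85
ee_pos: [0.5042, -0.0566, 0.3219]
eef_rot: [-3.14, -0.0, 1.57]
force: [-0.3, 0.4, -2.7]
grip_width: 0.0518
grip_force: 25.0
```

```bash
python3 - <<'E'
from h import *
from station import *
w=pickle.load(open('w2.pkl','rb'))
def ring(c,n):
 for m,s,ce in blobs(c,(100,90,40),(128,255,255),60):
  P,uv=cloud(c,m); k=abs(P[:,2]-.125)<.006
  if k.sum()<40: continue
  W=plane(c,uv[k],.125)[:,:2]; h=cv2.convexHull((W*1000).astype(np.float32)).reshape(-1,2)/1000
  print(n,s,np.median(P[:,2]),circ(h),(W.min(0)+W.max(0))/2,W.max(0)-W.min(0))
ring(w,'w2')
c=camera('wrist');pickle.dump(c,open('w4.pkl','wb'));ring(c,'w4');cv2.imwrite('pics/w4.png',c['pixels'][...,::-1])
t=camera('top');ring(t,'top');s=camera('scene');ring(s,'scene')
go(.5205,.071,.32,90)
E
```

```text
w2 [ 161  167   81   77 2961] 0.12517794304732466 (array([0.51630643, 0.07170974]), np.float64(0.042884287495716884)) [0.51647247 0.07182909] [0.08600828 0.08594415]
w4 [ 294   16   79   85 2929] 0.12542170173164685 (array([0.51780618, 0.07085907]), np.float64(0.04214615121883636)) [0.5177953  0.07076206] [0.08460071 0.08293994]
top [287 193  30  29 408] 0.12425590143834553 (array([0.51989874, 0.07081381]), np.float64(0.04232404329079114)) [0.52045111 0.07100712] [0.08415812 0.08411815]
scene [316 173  31  26 378] 0.1250690734209603 (array([0.52138213, 0.07176847]), np.float64(0.04251641356583299)) [0.52127744 0.07175943] [0.0857782  0.08421731]
t 13.0 pos [ 0.5045 -0.0569  0.322 ] eul [-1.7994e+02 -1.0000e-02  9.0090e+01] w 0.0514 F [ 0.7 -0.1 -3.7]
shift now [4.26 0.54 0.07] shift after turn [4.26 0.53 0.07] turn [-0.01 -0.    0.01]
```

View pics/w4.png

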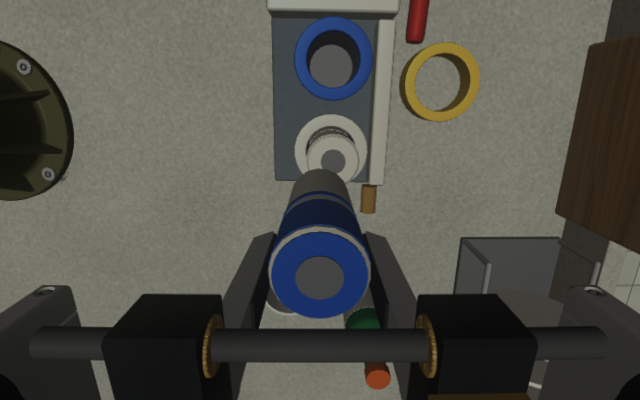

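The wrist view shows the cartridge upright in hand (cap at (320,275)), the empty blue well at (333,58), and the white cartridge still in its well. Checking the camera bias by locating the held cap.

```bash
python3 - <<'E'
from h import *
c=pickle.load(open('w4.pkl','rb'))
for m,s,ce in blobs(c,(100,90,40),(128,255,255),60):
  P,uv=cloud(c,m); k=P[:,2]>.352
  if k.sum()<100: continue
  z=np.median(P[k,2]); W=plane(c,uv[k],z)[:,:2]; h=cv2.convexHull((W*1000).astype(np.float32)).reshape(-1,2)/1000
  print(z,circ(h),(W.min(0)+W.max(0))/2,W.max(0)-W.min(0))
go(.5185,.071,.3,90)
E
```

```text
0.3547055729532197 (array([ 0.50312487, -0.0548143 ]), np.float64(0.025917226135593385)) [ 0.5030539  -0.04042355] [0.05157369 0.02322355]
0.3601630989746889 (array([ 0.50321917, -0.05615742]), np.float64(0.02388663187403819)) [ 0.50309749 -0.05591923] [0.04753534 0.04727928]
t 13.0 pos [ 0.5045 -0.0569  0.322 ] eul [-1.7994e+02 -1.0000e-02  9.0090e+01] w 0.0514 F [ 0.7 -0.1 -3.7]
shift now [4.26 0.48 0.73] shift after turn [4.26 0.47 0.73] turn [-0.01 -0.    0.01]
```

Emit:
send_rows:
  motion:
    - [[0.9, 0.1, 0], [0, 0, 0], -1]
    - [[0.9, 0.1, 0], [0, 0, 0], -1]
    - [[0.9, 0.1, 0], [0, 0, 0], -1]
    - [[0.9, 0.1, 0], [0, 0, 0], -1]
    - [[0.65, 0.1, 0], [0, 0, 0], -1]
    - [[0, 0, 0.5], [0, 0, 0], -1]
    - [[0, 0, 0.9], [0, 0, 0], -1]
    - [[0, 0, 0.9], [0, 0, 0], -1]
    - [[0, 0, 0], [0, 0, 0], -1]
    - [[0, 0, 0], [0, 0, 0], -1]

```text
time_s: 14.0
ee_pos: [0.5201, 0.0686, 0.2541]
eef_rot: [-3.141, 0.0, 1.569]
force: [0.7, -0.8, -1.7]
grip_width: 0.0517
grip_force: 25.0
```

```bash
python3 - <<'E'
from h import *
from station import *
c=camera('scene');cv2.imwrite('pics/s5.png',cv2.resize(c['pixels'][120:250,260:420,::-1],None,fx=5,fy=4.6,interpolation=cv2.INTER_CUBIC))
c=camera('wrist')
for m,s,ce in blobs(c,(100,90,40),(128,255,255),60):
  P,uv=cloud(c,m); z=np.percentile(P[:,2],95);k=P[:,2]>z-.008
  W=plane(c,uv[k],z)[:,:2]; print(s,z,(W.min(0)+W.max(0))/2,W.max(0)-W.min(0))
go(.5192,.0708,.1533,90)
E
```

```text
[ 268  143  103  122 4085] 0.2875768926359066 [0.51925832 0.08563073] [0.05159109 0.02474586]
[ 271  232   97   87 4899] 0.2940925379254308 [0.51929483 0.06962506] [0.04721977 0.04759016]
t 14.1 pos [0.5206 0.0688 0.255 ] eul [179.88  -0.    89.92] w 0.0519 F [ 0.6 -0.2 -1.1]
shift now [ 0.07 -0.05  3.39] shift after turn [ 0.07 -0.05  3.39] turn [ 0.02 -0.   -0.01]
```

View pics/s5.png

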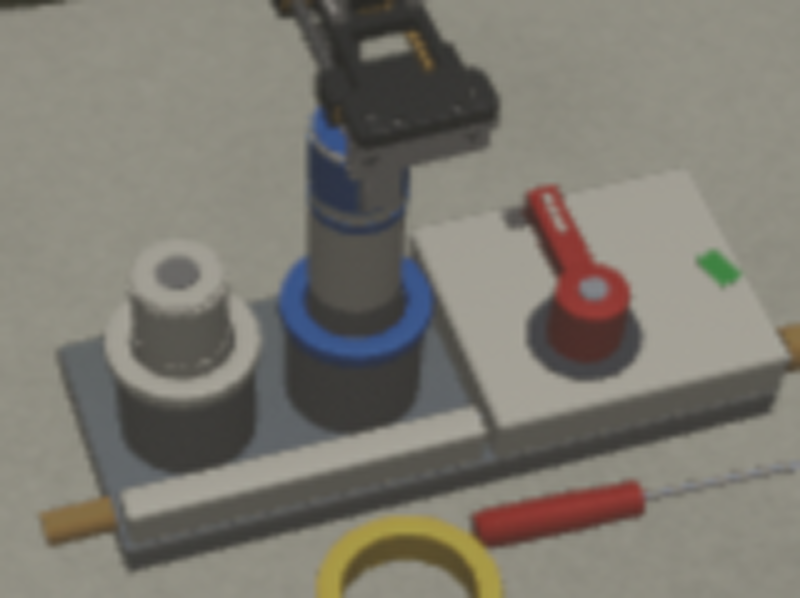

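The crop shows the cartridge foot just above the blue collar at (357,300) and centred, with the lever at the grey mark (off). Lowering gently.

Emit:
send_rows:
  motion:
    - [[0.06, -0.05, 0.3], [0, 0, 0], -1]
    - [[0, 0, 0.2], [0, 0, 0], -1]
    - [[0, 0, 0.2], [0, 0, 0], -1]
    - [[0, 0, 0.2], [0, 0, 0], -1]
    - [[0, 0, 0.2], [0, 0, 0], -1]
    - [[0, 0, 0], [0, 0, 0], -1]

```text
time_s: 14.7
ee_pos: [0.5184, 0.0708, 0.2195]
eef_rot: [-3.14, 0.0, 1.57]
force: [-0.7, -0.5, -3.3]
grip_width: 0.0517
grip_force: 25.0
```

```bash
python3 - <<'E'
from h import *
from station import *
go(.5192,.0708,.1533,90);print(get_obs()['moment'])
E
```

```text
t 14.7 pos [0.5184 0.0708 0.2195] eul [-1.7992e+02  1.0000e-02  8.9940e+01] w 0.0517 F [-0.7 -0.5 -3.3]
shift now [0.   0.03 2.21] shift after turn [-0.    0.03  2.21] turn [-0.01  0.   -0.01]
[-0.02890645  0.05720376 -0.00214315]
```

Emit:
send_rows:
  motion:
    - [[0, 0, 0.4], [0, 0, 0], -1]
    - [[0, 0, 0.4], [0, 0, 0], -1]
    - [[0, 0, 0.4], [0, 0, 0], -1]
    - [[0, 0, 0.4], [0, 0, 0], -1]
    - [[0, 0, 0.2], [0, 0, 0], -1]
    - [[0, 0, 0.1], [0, 0, 0], -1]
    - [[0, 0, 0.1], [0, 0, 0], -1]
    - [[0, 0, 0.1], [0, 0, 0], -1]
    - [[0, 0, 0.1], [0, 0, 0], -1]
    - [[0, 0, 0], [0, 0, 0], -1]

```text
time_s: 15.7
ee_pos: [0.5186, 0.0708, 0.1542]
eef_rot: [-3.141, 0.0, 1.57]
force: [-0.1, 0.3, -2.9]
grip_width: 0.0517
grip_force: 25.0
```

```bash
python3 - <<'E'
from h import *
from station import *
go(.5192,.0708,.1533,90);print(get_obs()['moment'])
E
```

```text
t 15.7 pos [0.5186 0.0708 0.1542] eul [-179.98    0.     89.94] w 0.0517 F [-0.1  0.3 -2.9]
shift now [-0.    0.02  0.03] shift after turn [-0.    0.02  0.03] turn [-0.    0.   -0.01]
[-0.06523634  0.04815572  0.03069395]
```

Emit:
send_rows:
  motion:
    - [[0, 0, 0.05], [0, 0, 0], -1]
    - [[0, 0, 0.05], [0, 0, 0], -1]
    - [[0, 0, 0.05], [0, 0, 0], -1]
    - [[0, 0, 0.05], [0, 0, 0], -1]
    - [[0, 0, 0], [0, 0, 0], -1]

```text
time_s: 16.2
ee_pos: [0.5204, 0.071, 0.1525]
eef_rot: [3.135, -0.0, 1.57]
force: [-6.4, -0.2, 33.0]
grip_width: 0.0519
grip_force: 25.1
```

Emit:
send_rows:
  motion:
    - [[0, 0, 0], [0, 0, 0], 0.7]
    - [[0, 0, 0], [0, 0, 0], 0.7]
    - [[0, 0, 0], [0, 0, 0], 0.7]
    - [[0, 0, -0.3], [0, 0, 0], 0.7]
    - [[0, 0, -0.7], [0, 0, 0], 0.7]
    - [[0, 0, -1], [0, 0, 0], 0.7]
    - [[0, 0, -1], [0, 0, 0], 0.7]
    - [[0, 0, -1], [0, 0, 0], 0.7]
    - [[0, 0, 0], [0, 0, 0], 0.7]
    - [[0, 0, 0], [0, 0, 0], 0.7]

```text
time_s: 17.2
ee_pos: [0.5188, 0.0708, 0.2688]
eef_rot: [3.141, -0.0, 1.57]
force: [1.1, -0.1, 0.2]
grip_width: 0.08
grip_force: 0.0
```

```bash
python3 - <<'E'
from h import *
from station import *
c=camera('wrist')
for m,s,ce in blobs(c,(100,90,40),(128,255,255),60):
  P,uv=cloud(c,m); z=np.percentile(P[:,2],95);k=P[:,2]>z-.008
  W=plane(c,uv[k],z)[:,:2]; print(s,z,(W.min(0)+W.max(0))/2,W.max(0)-W.min(0))
for n in('top','scene'):
  P,uv=cloud(camera(n),np.ones((400,640),bool))
  for cen in((.519,.071),(.519,-.029)):
    s=P[np.hypot(P[:,0]-cen[0],P[:,1]-cen[1])<.03,2]; print(n,cen,len(s),np.percentile(s,[50,70,90]))
go(.488,.2008,.2,180)
E
```

```text
[ 278  143   83   69 2483] 0.18096229804340824 [0.51848175 0.08038731] [0.0519661  0.03655214]
[ 291  177   58   55 1845] 0.19271378161186864 [0.51785895 0.07176377] [0.04741198 0.04713886]
top (0.519, 0.071) 695 [0.57235842 0.57392216 0.5757497 ]
top (0.519, -0.029) 310 [0.19020866 0.19179088 0.19408992]
scene (0.519, 0.071) 1525 [0.4144842  0.56410616 0.57416611]
scene (0.519, -0.029) 564 [0.18048358 0.19074857 0.19323205]
t 17.35 pos [0.5184 0.0708 0.2674] eul [-1.7989e+02  1.0000e-02  8.9940e+01] w 0.08 F [1.2 0.  0.1]
shift now [ 4.33 -1.01  2.25] shift after turn [1.01 4.33 2.25] turn [-1.00e-02 -1.00e-02 -1.31e+01]
```

The cap top is now exactly 40 mm higher than it was on the table, so the cartridge is fully home. Back to the lever.

Emit:
send_rows:
  motion:
    - [[0.85, -0.2, 0], [0, 0, 0], 0]
    - [[0.85, -0.2, 0], [0, 0, 0], 0]
    - [[0.85, -0.2, 0], [0, 0, 0], 0]
    - [[0.85, -0.2, 0], [0, 0, 0], 0]
    - [[0.9, -0.2, 0], [0, 0, 0], 0]
    - [[0, 0, 0], [0, 0, -1], 0]
    - [[0, 0, 0], [0, 0, -1], 0]
    - [[0, 0, 0], [0, 0, -1], 0]
    - [[0, 0, 0], [0, 0, -1], 0]
    - [[0, 0, 0], [0, 0, -1], 0]
    - [[0, 0, 0], [0, 0, -1], 0]
    - [[0, 0, 0], [0, 0, -1], 0]

```text
time_s: 18.55
ee_pos: [0.4886, 0.1998, 0.2675]
eef_rot: [-3.14, -0.001, 2.415]
force: [0.0, -0.3, -0.7]
grip_width: 0.0466
grip_force: 0.0
```

Emit:
send_rows:
  motion:
    - [[0, 0, 0], [0, 0, -1], 0]
    - [[0, 0, 0], [0, 0, -1], 0]
    - [[0, 0, 0], [0, 0, -1], 0]
    - [[0, 0, 0], [0, 0, -1], 0]
    - [[0, 0, 0], [0, 0, -1], 0]
    - [[0, 0, 0], [0, 0, -1], 0]
    - [[0, 0, 0.5], [0, 0, -0.1], 0]
    - [[0, 0, 1], [0, 0, 0], 0]
    - [[0, 0, 0.8], [0, 0, 0], 0]
    - [[0, 0, 0], [0, 0, 0], 0]
    - [[0, 0, 0], [0, 0, 0], 0]

```text
time_s: 19.65
ee_pos: [0.4888, 0.1998, 0.1997]
eef_rot: [-3.141, -0.001, -3.141]
force: [0.9, 0.3, 0.1]
grip_width: 0.047
grip_force: 0.0
```

```bash
python3 - <<'E'
from h import *
from station import *
c=camera('wrist')
for m,s,ce in blobs(c,(0,120,50),(8,255,255),200):
  P,uv=cloud(c,m); W=plane(c,uv,.119)[:,:2]; print(s,np.median(P[:,2]),W.min(0),W.max(0))
  for a in(.475,.49,.505):
    q=W[abs(W[:,0]-a)<.003]; print(a,q[:,1].min(),q[:,1].max()) if len(q) else 0
go(.488,.2008,.09,180)
E
```

```text
[ 271  175   73  126 3590] 0.11942894335765164 [0.46229202 0.15466622] [0.58110872 0.2209746 ]
0.475 0.19267348650814667 0.21024579467900137
0.49 0.19170990650648018 0.21040245896497015
0.505 0.19156978499242358 0.21055610580698056
t 19.7 pos [0.4892 0.2    0.2004] eul [ 1.7999e+02  4.0000e-02 -1.7999e+02] w 0.0466 F [0.1 0.5 1.2]
shift now [0.04 0.03 3.68] shift after turn [0.04 0.03 3.68] turn [0.   0.01 0.  ]
```

Emit:
send_rows:
  motion:
    - [[0, 0.05, 0.8], [0, 0, 0], 0]
    - [[0, 0, 1], [0, 0, 0], 0]
    - [[0, 0, 1], [0, 0, 0], 0]
    - [[0, 0, 0.9], [0, 0, 0], 0]
    - [[0, 0, 0], [0, 0, 0], 0]
    - [[0, 0, 0], [0, 0, 0], -1]
    - [[0, 0, 0], [0, 0, 0], -1]
    - [[0, 0, 0], [0, 0, 0], -1]
    - [[0, 0, 0], [0, 0, 0], -1]
  squeeze: 15

```text
time_s: 20.6
ee_pos: [0.4893, 0.2016, 0.0895]
eef_rot: [3.141, 0.002, -3.141]
force: [0.8, 1.6, 5.6]
grip_width: 0.02
grip_force: 15.0
```

Emit:
send_rows:
  motion:
    - [[-0.01, 0.12, 0], [0, 0, 0.5], -1]
    - [[-0.015, 0.245, 0], [0, 0, 1], -1]
    - [[-0.015, 0.245, 0], [0, 0, 1], -1]
    - [[-0.015, 0.245, 0], [0, 0, 1], -1]
    - [[-0.015, 0.245, 0], [0, 0, 1], -1]
    - [[-0.015, 0.245, 0], [0, 0, 1], -1]
    - [[-0.015, 0.245, 0], [0, 0, 1], -1]
    - [[-0.015, 0.245, 0], [0, 0, 1], -1]
    - [[-0.015, 0.245, 0], [0, 0, 1], -1]
    - [[-0.015, 0.245, 0], [0, 0, 1], -1]
    - [[0, 0, 0], [0, 0, 0], -1]

```text
time_s: 21.7
ee_pos: [0.5262, 0.2572, 0.0895]
eef_rot: [3.139, 0.001, 1.998]
force: [2.8, -1.6, 6.8]
grip_width: 0.0196
grip_force: 15.0
```

```bash
python3 - <<'E'
from h import *
go(.5345,.261,.09,104.5)
E
```

```text
t 21.7 pos [0.5262 0.2572 0.0895] eul [1.7986e+02 4.0000e-02 1.1447e+02] w 0.0196 F [ 2.8 -1.6  6.8]
shift now [-0.    0.31 -0.02] shift after turn [ 0.05  0.3  -0.02] turn [0.02 0.   1.45]
```

Emit:
send_rows:
  motion:
    - [[-0.015, 0.245, 0], [0, 0, 1], -1]
    - [[-0.01, 0.12, 0], [0, 0, 0.5], -1]
    - [[0, 0.05, 0], [0, 0, 0.1], -1]
    - [[0, 0, 0], [0, 0, 0], -1]
    - [[0, 0, 0], [0, 0, 0], -1]

```text
time_s: 22.2
ee_pos: [0.5366, 0.2608, 0.0895]
eef_rot: [3.141, 0.0, 1.812]
force: [-2.0, -2.9, 8.7]
grip_width: 0.02
grip_force: 15.0
```

Emit:
send_rows:
  motion:
    - [[0, 0.05, 0], [0, 0, 0.1], -1]
    - [[0, 0.05, 0], [0, 0, 0.1], -1]
    - [[0, 0, 0], [0, 0, 0], -1]
    - [[0, 0, 0], [0, 0, 0], -1]

```text
time_s: 22.6
ee_pos: [0.5368, 0.2607, 0.089]
eef_rot: [-3.135, 0.001, 1.789]
force: [-22.7, -10.2, 18.4]
grip_width: 0.02
grip_force: 15.0
```

At the on stop (force −22.7 N). Releasing, lifting and checking.

Emit:
send_rows:
  motion:
    - [[0, 0, 0], [0, 0, 0], 0]
    - [[0, 0, 0], [0, 0, 0], 0]
    - [[0, 0, 0], [0, 0, 0], 0]
    - [[0, 0, -0.5], [0, 0, 0], 0]
    - [[0, 0, -1], [0, 0, 0], 0]
    - [[0, 0, -1], [0, 0, 0], 0]
    - [[0, 0, -1], [0, 0, 0], 0]
    - [[0, 0, -1], [0, 0, 0], 0]
    - [[0, 0, -1], [0, 0, 0], 0]
    - [[0, 0, 0], [0, 0, 0], 0]
    - [[0, 0, 0], [0, 0, 0], 0]

```text
time_s: 23.7
ee_pos: [0.5396, 0.2616, 0.2543]
eef_rot: [3.14, -0.0, 1.786]
force: [0.8, 0.1, -0.8]
grip_width: 0.0473
grip_force: 0.0
```

```bash
python3 - <<'E'
from h import *
from station import *
c=camera('wrist')
for m,s,ce in blobs(c,(0,120,50),(8,255,255),200):
  P,uv=cloud(c,m); W=plane(c,uv,.119)[:,:2]; print(s,np.median(P[:,2]),W.min(0),W.max(0))
  X=[]
  for a in(.235,.245,.255,.265,.275):
    q=W[abs(W[:,1]-a)<.002]
    if len(q): X.append((a,(q[:,0].min()+q[:,0].max())/2))
  X=np.array(X)
  if len(X)>2: print(X.round(4).tolist(),np.degrees(np.arctan(np.polyfit(X[:,0],X[:,1],1)[0])))
s=camera('scene');cv2.imwrite('pics/s9.png',s['pixels'][...,::-1])
go(.5,.2,.25,104)
E
```

```text
[ 298  163   41  100 2053] 0.1198469232222028 [0.52148974 0.17922492] [0.57122579 0.28577204]
[[0.235, 0.5415], [0.245, 0.5388], [0.255, 0.5367], [0.265, 0.534], [0.275, 0.5314]] -14.02771576132594
[370 221  20  21 228] 0.02334989052692038 [0.60095753 0.21868282] [0.61867047 0.23920528]
t 23.8 pos [0.5392 0.2614 0.2526] eul [-1.7991e+02  2.0000e-02  1.0233e+02] w 0.0472 F [-1.6  0.5 -0.2]
shift now [-1.72 -1.71  0.09] shift after turn [-1.67 -1.76  0.09] turn [-0.01  0.   -0.24]
```

View pics/s9.png

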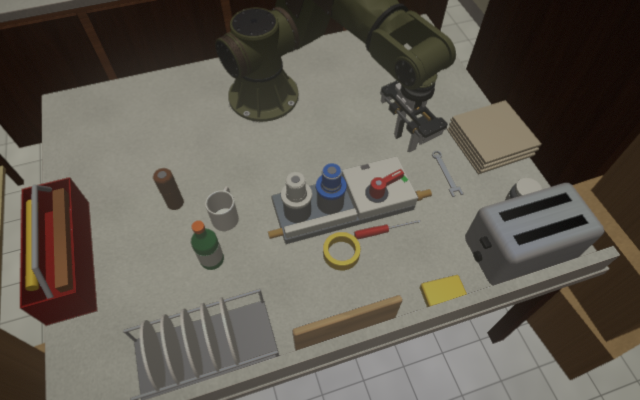

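The final view shows the blue-capped cartridge home at (331,185) beside the white one at (296,197). The lever is back at the green mark (385,183), at the same angle measured at the start. The other things on the worktop haven't moved, and the gripper is clear.

```bash
python3 -c "
from station import *
print(hand_in())"
```

```text
the job is handed in; nothing more can be done
None
```

The job is done and handed in after about 24 s of robot time: lever turned off, new blue-capped cartridge seated fully home in the blue-collared well and released, lever turned back to its on stop; in the final picture nothing else had moved.

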